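# Divert the battery sorter to the other bin

## Task

Seen from the robot, the sorter's left bin already has its set of four batteries and the right one is empty. With a fingertip, press the diverter gate's raised pad so that the seesaw gate rocks over and feeds the right-hand chute, then push the stop tab aside so that the four batteries waiting in the magazine roll down into the right-hand bin. Do not touch any battery or pick anything up, and leave the bins and the other things on the table where they stand.

Things in the scene. Friction and masses are not known exactly. Their poses are not given: they have to be found in the camera images.
- sorter: Battery sorter screwed to the table. Origin: centre of its 110 x 260 x 12 mm base, on the table; its x points away from its front (lever and tab side, facing the robot), y left, z up; all offsets below are in this frame. Clear cheeks, 150 mm wide, at x = +-31 mm up to z = 130; above them the magazine (24 mm in y, 62 in x, z 138 to 199). Chutes slope to y = +-165, z = 32 mm.
- gate (a joint): Seesaw diverter plate under the magazine, 140 mm long in y, rocking about a level pivot along x at y = 0, z = 100 mm. Radians: -0.35 left end down (starts within 0.05 of it; feeds left), +0.35 right end down on its stop (feeds right). A weight behind makes it top-heavy: past the middle it falls to its stop and stays. Pressing the raised pad takes under 1.5 N.
- pad_left (a point): Top centre of the gate's left finger pad: black rubber, 30 x 30 mm, on the lever in front of the sorter that is fixed to the gate's shaft; x = -90 mm, 80 mm left of the pivot. Its top is at about z = 82 mm when down (as at the start), 137 mm when up.
- pad_right (a point): Top centre of the right finger pad, the same, 80 mm right of the pivot. It is up at the start; pressing it down about 55 mm brings the gate fully over to the right.
- stop (a joint): Stop slide closing the bottom of the magazine: a flat steel blade sliding level along y. Metres: 0 closed (starts within 3 mm of it), growing to the left (+y), 0.028 fully open, at an end stop; the batteries drop once it passes about 0.017. Friction about 1.2 N; it stays where it is put.
- stop_tab (a point): Top centre of the stop slide's upright tab in front of the sorter: a steel plate 4 mm thick in y, 28 mm wide in x, from z = 134 to 182 mm, at x = -90 mm, y = value of joint stop. Push its right face to the left to open. A 14 mm wide arm at z = 134 to 137 mm joins it to the blade; the gate's lever passes below.
- right_bin: Right-hand grey picking bin, loose, 85 (x) x 120 (y) x 50 mm, walls 4 mm, with a 22 mm low lip towards the chute; empty at the start. It stands on the table under the end of the right (-y) chute, its centre about 210 mm right of the sorter's. Origin: centre of its underside.
- left_bin: Left-hand grey picking bin, the mirror of the right one, under the left (+y) chute, with four batteries in it. Origin: centre of its underside.
- charger: Bystander: black four-bay battery charger, 75 x 110 x 29 mm, on the table ahead of the right bin. Origin: centre of its underside.
- cup: Bystander: clear plastic cup, 76 mm across, 95 mm tall, upright behind the sorter. Origin: centre of its underside.
- screwdriver: Bystander: screwdriver, 170 mm long, lying on the table ahead of the left bin. Origin: about its middle, on the table.
- battery1: AA battery, 14.5 mm across, 50 mm long, 27 g, white with a steel end; at the start waiting in the magazine, number 1 of four from the bottom, lying along the sorter's x. Origin: its centre; its own x runs along it.
- battery2: AA battery, 14.5 mm across, 50 mm long, 27 g, white with a steel end; at the start waiting in the magazine, number 2 of four from the bottom, lying along the sorter's x. Origin: its centre; its own x runs along it.
- battery3: AA battery, 14.5 mm across, 50 mm long, 27 g, white with a steel end; at the start waiting in the magazine, number 3 of four from the bottom, lying along the sorter's x. Origin: its centre; its own x runs along it.
- battery4: AA battery, 14.5 mm across, 50 mm long, 27 g, white with a steel end; at the start waiting in the magazine, number 4 of four from the bottom, lying along the sorter's x. Origin: its centre; its own x runs along it.
- battery5: AA battery, 14.5 mm across, 50 mm long, 27 g, white with a steel end; at the start lying in the left bin. Origin: its centre; its own x runs along it.
- battery6: AA battery, 14.5 mm across, 50 mm long, 27 g, white with a steel end; at the start lying in the left bin. Origin: its centre; its own x runs along it.
- battery7: AA battery, 14.5 mm across, 50 mm long, 27 g, white with a steel end; at the start lying in the left bin. Origin: its centre; its own x runs along it.
- battery8: AA battery, 14.5 mm across, 50 mm long, 27 g, white with a steel end; at the start lying in the left bin. Origin: its centre; its own x runs along it.

How it is judged (in metres and radians):
On the way, in this order (a step that is already met when the one before it is completed fails the run):
1. the gate is rocked fully over to the right while the four batteries still wait in the magazine (value of joint gate above 0.3 rad and height (world z) of each of battery1, battery2, battery3, battery4 above 0.13 m), for 0.2 s.
2. the stop is pushed open with the gate still over to the right (value of joint stop above 0.012 m and value of joint gate above 0.3 rad), for 0.05 s.
At the end, for the whole second after the job is handed in: The four batteries from the magazine lie at rest (under 0.05 m/s) inside the right bin, the four others are still inside the left bin, and the gate is over to the right (joint gate above 0.30) (x of battery1 in the frame of right_bin between -0.04 and 0.04 m and y of battery1 in the frame of right_bin between -0.058 and 0.058 m and z of each of battery1, battery2, battery3, battery4 in the frame of right_bin below 0.04 m and x of battery2 in the frame of right_bin between -0.04 and 0.04 m and y of battery2 in the frame of right_bin between -0.058 and 0.058 m and x of battery3 in the frame of right_bin between -0.04 and 0.04 m and y of battery3 in the frame of right_bin between -0.058 and 0.058 m and x of battery4 in the frame of right_bin between -0.04 and 0.04 m and y of battery4 in the frame of right_bin between -0.058 and 0.058 m and x of battery5 in the frame of left_bin between -0.04 and 0.04 m and y of battery5 in the frame of left_bin between -0.058 and 0.058 m and z of each of battery5, battery6, battery7, battery8 in the frame of left_bin below 0.04 m and x of battery6 in the frame of left_bin between -0.04 and 0.04 m and y of battery6 in the frame of left_bin between -0.058 and 0.058 m and x of battery7 in the frame of left_bin between -0.04 and 0.04 m and y of battery7 in the frame of left_bin between -0.058 and 0.058 m and x of battery8 in the frame of left_bin between -0.04 and 0.04 m and y of battery8 in the frame of left_bin between -0.058 and 0.058 m and value of joint gate above 0.3 rad and linear speed of each of battery1, battery2, battery3, battery4 below 0.05 m/s); the robot touches nothing.
It fails at once if the robot touches a battery (over 0.3 N) (contact force between any of the fingers, the arm and battery1 above 0.3 N or contact force between any of the fingers, the arm and battery2 above 0.3 N or contact force between any of the fingers, the arm and battery3 above 0.3 N or contact force between any of the fingers, the arm and battery4 above 0.3 N or contact force between any of the fingers, the arm and battery5 above 0.3 N or contact force between any of the fingers, the arm and battery6 above 0.3 N or contact force between any of the fingers, the arm and battery7 above 0.3 N or contact force between any of the fingers, the arm and battery8 above 0.3 N).
It fails at once if a battery is lifted above the magazine (height (world z) of any of battery1, battery2, battery3, battery4, battery5, battery6, battery7, battery8 above 0.225 m).
It fails at once if a bin is lifted by 15 mm or shifted by over 25 mm (height (world z) of any of left_bin, right_bin above 0.015 m or distance of any of left_bin, right_bin from where it was at the start of the episode above 0.025 m).
It fails at once if the charger, cup or screwdriver is shifted by over 20 mm (distance of any of charger, cup, screwdriver from where it was at the start of the episode above 0.02 m).
It also fails if it takes over 40 s, if anything falls off the work surface, if the arm or the gripper's body presses on something with over 40 N, if the wrist force passes 120 N, or if a joint passes its speed limit or range.

## Robot

A 6-joint arm with a two-finger parallel gripper is mounted at the origin on the work surface. World frame = base frame: x ahead of the robot, y to its left, z up, the work surface at z = 0. Lengths are in mm, angles in rad, forces in N, time in s.
With the tool pointing down it reaches from about 350 to 975 mm from the base axis. Payload 7.1 kg.
Tool frame: the origin (TCP) lies on the front face of the gripper's body, between the roots of the fingers; the fingertips stand 80 mm ahead of it and the grasp point (between the pads) lies 61 mm ahead of it (env.tips_ahead is the distance from the TCP to the fingertips, in mm); z points along the fingers, y is the line along which they close (so a half turn about z gives the same grasp; the last joint's range is limited). The gripper opens to 88 mm and grips with 3 to 60 N. Pads are 20 mm wide; open, the fingers measure 115 mm over their backs; the gripper's body (75 mm by 178 mm) begins 61 mm behind the grasp point.
Start: joints at [-1.273, 0.423, 1.63, -0, 1.089, -0.019], TCP at [194.722, -593.876, 302.675] pointing down, gripper open.
Joint ranges: [-3, 3], [-0.9, 2.11], [0.09, 2.58], [-1.31, 4.45], [0.11, 2.69], [-2.54, 2.54]. Speed limits (rad/s): [2.39, 2.39, 3.01, 3.14, 3.14, 3.14].

## Interface

Orientations are given as a unit quaternion [x, y, z, w].
In Python, from station import env, set_gripper, viewer, workorder gives the robot as it stands. Calls block until the motion is done:
- env.reach(position, orientation): joint-space move of the TCP to a pose.
- env.move_l(position, rot=None, rate=150, f_stop=None): straight line of the TCP; rot=None keeps the orientation; rate is the mean speed in mm/s. With f_stop (N) it stops when the force on the tool has changed by that much, and returns True; else False.
- env.move_joints(angles): joint-space move.
- set_gripper(opening): finger opening in mm; the grip force is fixed at half the most; returns when the fingers have stopped.
- env.hold(seconds).
- env.ik(position, orientation): joint angles nearest the present ones, or None.
- env.read_state(): the state.
- viewer.camera(name): name is "scene" or "top" or "wrist"; returns the picture (480x640x3 uint8, blue, green, red); there is no depth.
- viewer.camera_params(name): a dict with "fx", "fy", "cx", "cy" (pixels), "pose" (4x4, takes a point from camera to world coordinates); the wrist camera has in their place "tool_from_camera" (4x4, takes a point from camera to tool coordinates, whose origin is the TCP and whose axes are the flange's). Camera axes: x right, y up, looking along -z (the intrinsics and any distortion apply to the point x, -y, -z); pixel columns grow to the right and rows downward; lengths in mm; the calibration is good to about 2 mm. A picture is of the moment at which its call begins: read the wrist's pose just before it. camera_params takes no time and is no camera call.
A pose or a line that the arm cannot do raises env.IKError and nothing moves.
- workorder.sign_off(): hands the job in; it is judged then, once.
The state is a dict: "time_s": time; "qpos": joint angles; "dq": joint speeds; "tau": joint torques, N m; "tool_pos": TCP position; "orientation": TCP orientation; "force": force on the tool from outside, world axes, zero at the start; "wrist_torque": the same for the moment, N m; "width": finger opening in mm; "grip_force": force on a finger pad.
Only numpy, scipy, OpenCV 4.12 (cv2) and the standard library are available. Lean on these libraries where they do the work, as an engineer would, in place of code of your own. Each camera call takes 0.05 s, during which the arm holds its last target. There are 200 camera calls.

## Working session

There is one attempt and no reset: what is moved stays moved. The work goes in short steps, each a Python script; the robot and the scene stay as the last script left them, time stands still between calls to the robot, and variables do not carry over. Pictures are saved under pics/ and viewed, at most 10 in all, crops included, and the job is handed in when it is done.

```bash
mkdir -p pics; python3 - <<'E'
from station import env, viewer
import cv2
for n in("scene","top"):
    cv2.imwrite(f"pics/{n}0.png",viewer.camera(n)); p=viewer.camera_params(n); print(n,p)
print(env.read_state()["time_s"],env.read_state()["orientation"])
E
```

```text
scene {'fx': 478.4009662191624, 'fy': 478.4009662191624, 'cx': 314.1366326545472, 'cy': 241.9171668801709, 'pose': array([[ 8.78208968e-01, -3.21128796e-01,  3.54436601e-01,
         9.06906614e+02],
       [ 4.78263781e-01,  5.84102334e-01, -6.55811116e-01,
        -6.20135742e+02],
       [ 3.57258858e-03,  7.45453392e-01,  6.66548180e-01,
         8.04047467e+02],
       [ 0.00000000e+00,  0.00000000e+00,  0.00000000e+00,
         1.00000000e+00]])}
top {'fx': 467.20076474892466, 'fy': 467.20076474892466, 'cx': 320.4042433866348, 'cy': 238.1532033992661, 'pose': array([[-2.22717063e-02,  9.85078440e-01, -1.70658836e-01,
         4.13298539e+02],
       [-9.99741649e-01, -2.11695154e-02,  8.27568722e-03,
         3.07669109e+01],
       [ 4.53943619e-03,  1.70799060e-01,  9.85295425e-01,
         1.04552257e+03],
       [ 0.00000000e+00,  0.00000000e+00,  0.00000000e+00,
         1.00000000e+00]])}
0.1 [ 9.87480524e-01  1.57739398e-01 -9.33736865e-05 -6.98307488e-04]
```

View pics/scene0.png

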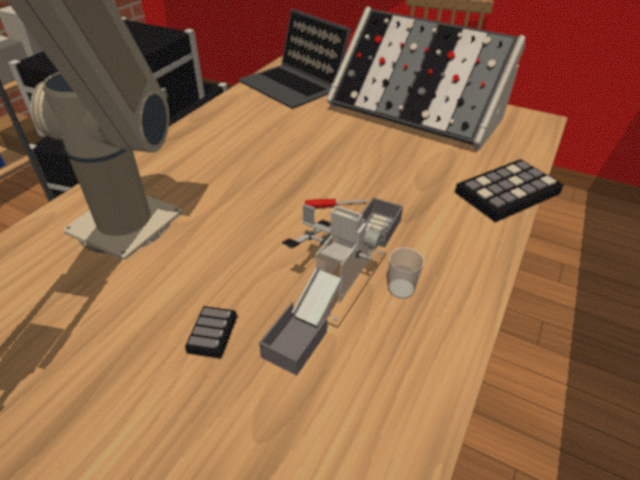

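View pics/top0.png

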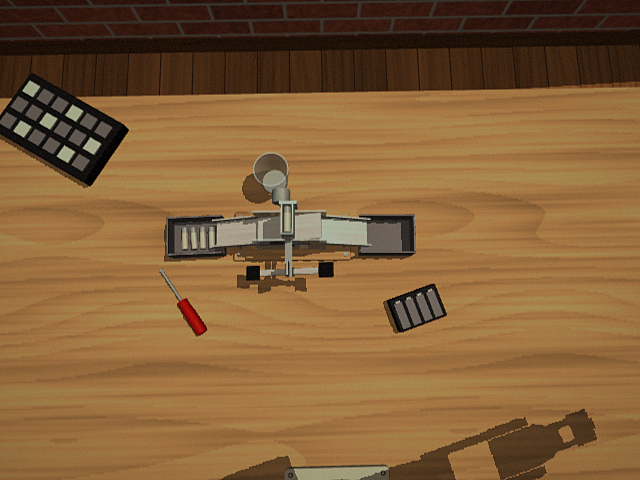

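The scene and top views show the sorter ahead of the robot. In the top view the left pad is near (253,273), the right pad near (326,269), the tab near (289,270), and the bins near (195,237) and (387,235). Next I cast these onto planes at their known heights.

```bash
cat > h.py <<'E'
import numpy as np, cv2
def plane(p,uv,z,T=None):
    T=p["pose"] if T is None else T
    d=T[:3,:3]@np.array([(uv[0]-p["cx"])/p["fx"],-(uv[1]-p["cy"])/p["fy"],-1])
    return T[:3,3]+d*(z-T[2,3])/d[2]
E
python3 - <<'E'
from station import viewer
from h import *
im=cv2.imread("pics/top0.png"); p=viewer.camera_params("top")
m=((im.max(2)<45)*255).astype(np.uint8); m[:255]=0;m[285:]=0;m[:,:235]=0;m[:,345:]=0
n,l,s,c=cv2.connectedComponentsWithStats(m)
P={}
for i in range(1,n):
    if s[i,4]>60:
        z=82 if c[i][0]<290 else 137
        P[z]=plane(p,c[i],z); print(c[i],s[i],P[z])
L,R=P[82],P[137]; print("dist",np.linalg.norm((L-R)[:2]),"yaw",np.arctan2(-(L-R)[0],(L-R)[1]))
print("tab",plane(p,(289.5,271),182))
cv2.imwrite("pics/crop.png",cv2.resize(im[180:300,150:430],None,fx=2.8,fy=2.8,interpolation=cv2.INTER_CUBIC))
E
```

```text
[325.65517241 269.30541872] [319 262  15  15 203] [508.76503024  14.26676863 137.        ]
[252.82795699 272.7311828 ] [246 266  14  15 186] [510.72598735 163.81858366  82.        ]
dist 149.5646707332016 yaw -0.0131114740228318
tab [502.34731705  82.13421532 182.        ]
```

View pics/crop.png

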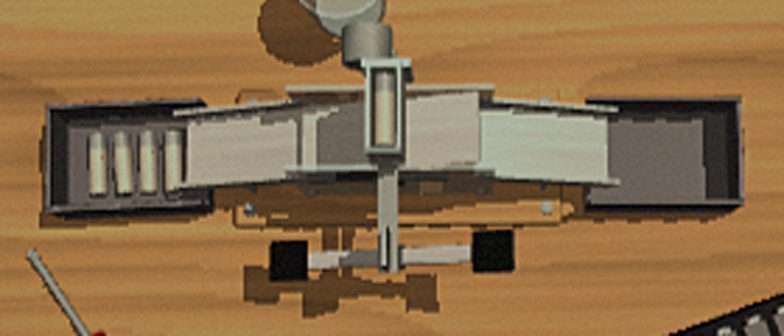

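The crop agrees with the geometry. The pads are 149.6 mm apart, against 160·cos 0.35 = 150.3 expected, and the yaw is about 0. The tab edge is at crop (390,255), just left of the lever's middle. Next I close the fingers, go above the sorter with the gripper body along x, and take one close look.

```bash
python3 - <<'E'
from station import env, viewer, set_gripper
from h import *
q=[.70710678,-.70710678,0,0]; 
for c in (q,[.70710678,.70710678,0,0]):
    print(env.ik([505,40,400],c))
set_gripper(0)
s=env.read_state(); env.move_l([*s["tool_pos"][:2],400])
c=[x for x in (q,[.70710678,.70710678,0,0]) if env.ik([505,40,400],x) is not None]
c=min(c,key=lambda x:abs(env.ik([505,40,400],x)[5]))
env.reach([505,40,400],c)
s=env.read_state(); print(c,s["tool_pos"],s["orientation"],s["time_s"],s["width"])
cv2.imwrite("pics/w0.png",viewer.camera("wrist")); print(viewer.camera_params("wrist"))
E
```

```text
None
[ 5.55499509e-02  1.39419157e-01  1.78445643e+00 -4.44089210e-16
  1.21771707e+00  5.55499509e-02]
[0.70710678, 0.70710678, 0, 0] [505.15377622  39.38456291 399.97568424] [ 7.07484723e-01  7.06728634e-01 -4.73343735e-05  6.04193469e-05] 4.7417 0.18450397676654973
{'fx': 341.5032581520035, 'fy': 341.5032581520035, 'cx': 315.65674913785614, 'cy': 237.33496917865006, 'tool_from_camera': array([[-9.06806834e-05,  9.64695239e-01,  2.63368728e-01,
         7.15479100e+01],
       [ 9.99999849e-01,  2.30298158e-04, -4.99250113e-04,
        -1.37884681e-02],
       [-5.42277540e-04,  2.63368643e-01, -9.64695114e-01,
        -8.18654190e+01],
       [ 0.00000000e+00,  0.00000000e+00,  0.00000000e+00,
         1.00000000e+00]])}
```

View pics/w0.png

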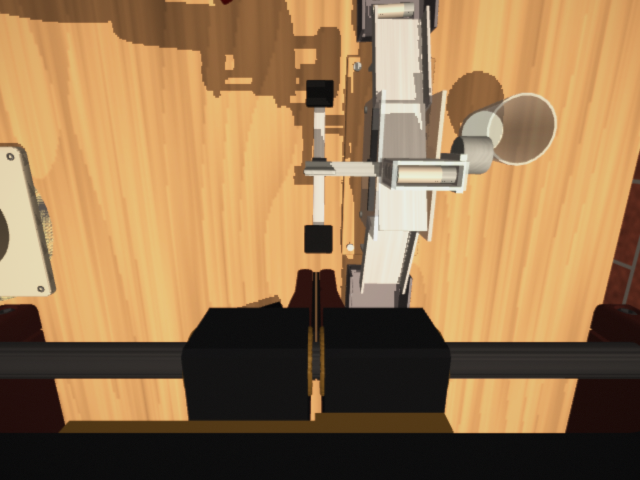

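The wrist view shows the right (raised) pad at (318,239), the left pad at (320,93), and the tab's top edge at about (319,168). I'll cast these to cross-check the top view.

```bash
python3 - <<'E'
from station import env, viewer
from h import *
from scipy.spatial.transform import Rotation as Ro
s=env.read_state(); p=viewer.camera_params("wrist"); T=np.eye(4); T[:3,:3]=Ro.from_quat(s["orientation"]).as_matrix(); T[:3,3]=s["tool_pos"]; T=T@p["tool_from_camera"]
im=cv2.imread("pics/w0.png")
m=((im.max(2)<60)*255).astype(np.uint8); m[260:]=0;m[:,:300]=0;m[:,338:]=0
n,l,st,c=cv2.connectedComponentsWithStats(m)
for i in range(1,n):
    if st[i,4]>200: print(c[i],st[i],plane(p,c[i],82 if c[i][1]<165 else 137,T))
for uv in((304,167),(333,167),(319,162),(319,174)): print("tab",plane(p,uv,182,T)[:2])
cv2.imwrite("pics/wc.png",cv2.resize(im[70:270,270:480],None,fx=2.8,fy=2.8,interpolation=cv2.INTER_CUBIC))
E
```

```text
[319.42471591  93.02414773] [306  80  27  27 704] [509.64830546 164.46625988  82.        ]
[318.00703235 238.4416315 ] [305 225  27  28 711] [507.77971387  15.50046949 137.        ]
tab [495.34575997  91.84169762]
tab [520.33662542  91.80764125]
tab [508.26646185  96.03684858]
tab [508.27922439  85.87233443]
```

View pics/wc.png

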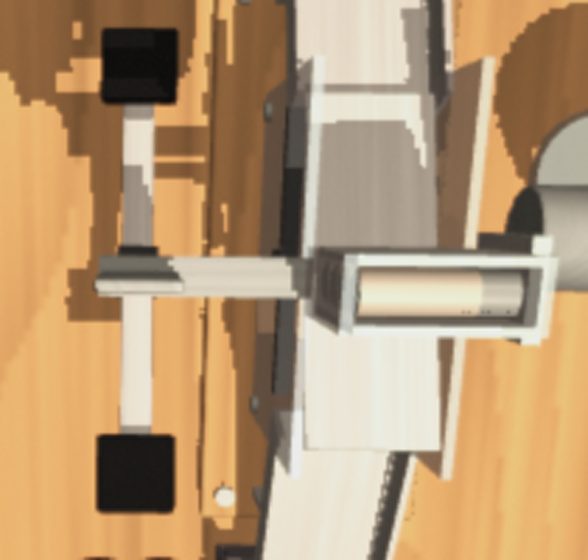

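Both views agree: right pad at (508,15), left pad at (510,164). The tab's bright top strip, at crop (140,286), gives a tab position of x 508, y about 87. Now I press the pad.

```bash
python3 - <<'E'
from station import env, viewer
from h import *
q=[.70710678,.70710678,0,0]
env.move_l([507,11,400],q); env.move_l([507,11,228],rate=120)
a=env.move_l([507,11,156],rate=45,f_stop=8)
s=env.read_state(); print(a,s["tool_pos"],s["force"],s["time_s"])
env.hold(.3)
env.move_l([507,11,300],rate=150)
cv2.imwrite("pics/t1.png",cv2.resize(viewer.camera("top")[180:300,150:430],None,fx=2.8,fy=2.8))
env.move_l([507,11,400],rate=200)
cv2.imwrite("pics/w1.png",viewer.camera("wrist")[60:300,240:500]); print(env.read_state()["time_s"])
E
```

```text
True [506.89505044  11.1931744  166.17666856] [-2.56397499  1.03440522 12.72613816] 7.9583
10.0583
```

View pics/w1.png

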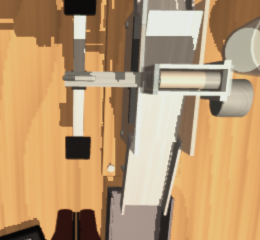

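The wrist crop shows the right pad now low and smaller at crop (77,147), and the left pad raised at the top edge. I'll check the width before moving to the tab.

```bash
python3 - <<'E'
from station import env, viewer
from h import *
from scipy.spatial.transform import Rotation as Ro
env.move_l([505,40,400])
s=env.read_state(); p=viewer.camera_params("wrist"); T=np.eye(4); T[:3,:3]=Ro.from_quat(s["orientation"]).as_matrix(); T[:3,3]=s["tool_pos"]; T=T@p["tool_from_camera"]
im=viewer.camera("wrist")
m=((im.max(2)<60)*255).astype(np.uint8); m[260:]=0;m[:,:295]=0;m[:,342:]=0
n,l,st,c=cv2.connectedComponentsWithStats(m)
for i in range(1,n):
    if st[i,4]>200: print(c[i],st[i],plane(p,c[i],137 if c[i][1]<165 else 82,T))
E
```

```text
[321.82835101  90.36258438] [ 307   74   32   34 1037] [509.41072246 160.1313523  137.        ]
[319. 231.] [308 221  23  21 463] [507.74767097  10.74989307  82.        ]
```

The pads have swapped heights: left 32 px wide (up), right 23 px (down), 149.4 mm apart. The gate is fully over, so I push the tab next.

```bash
python3 - <<'E'
from station import env, viewer
from h import *
env.move_l([508,48,400],rate=200); env.move_l([508,48,236],rate=150)
env.hold(.2)
a=env.move_l([508,110,236],rate=60,f_stop=8)
s=env.read_state(); print(a,s["tool_pos"],s["force"],s["time_s"])
env.hold(.3)
env.move_l([508,85,236],rate=100); env.move_l([508,60,400],rate=200); env.move_l([400,-60,420],rate=200); env.hold(1)
im=viewer.camera("top"); cv2.imwrite("pics/t2.png",cv2.resize(im[180:300,150:430],None,fx=2.8,fy=2.8)); print(env.read_state()["time_s"])
E
```

```text
True [508.16733322 102.39967829 235.94280555] [ 0.93009003 -5.84411506  2.80444776] 12.9917
16.6167
```

View pics/t2.png

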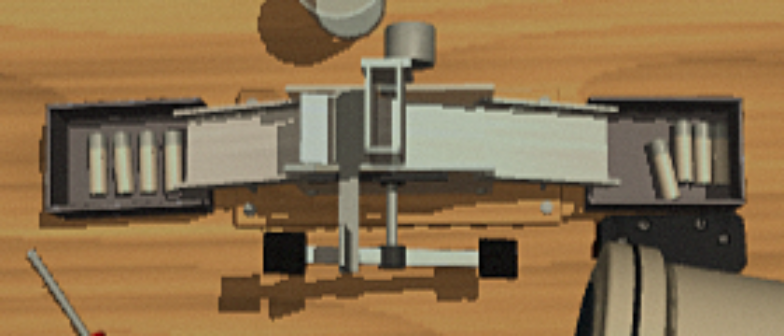

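The top view shows the tab open, the magazine empty and three batteries visible in the right bin at crop (660-705,155). The fourth isn't visible, so I look from above that bin.

```bash
python3 - <<'E'
from station import env, viewer
from h import *
env.reach([520,-190,420],[.70710678,.70710678,0,0])
im=viewer.camera("wrist"); s=viewer.camera("scene"); print(env.read_state()["time_s"])
b=cv2.resize(s[190:390,240:440],None,fx=2,fy=2)
cv2.imwrite("pics/w3.png",np.hstack([im[:400,240:620],b]))
E
```

```text
17.4583
```

View pics/w3.png

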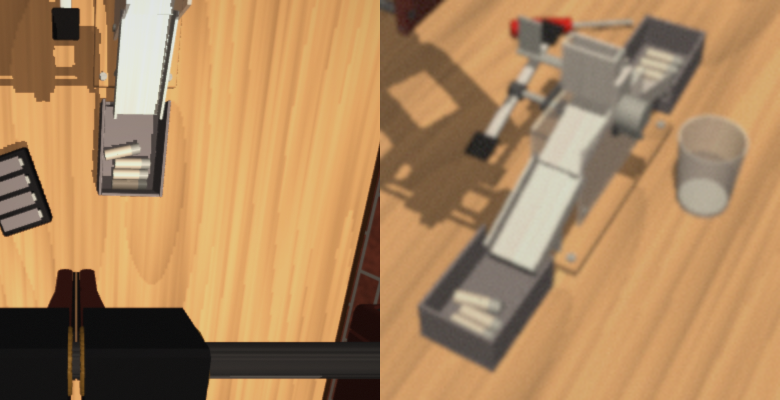

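The wrist view shows four batteries in the right bin, at crop rows 150, 162, 174 and 185 (the last in shadow). The chute and magazine are empty and the gate is still over to the right, so I hand in the job.

```bash
python3 - <<'E'
from station import env, workorder
env.hold(1); print(workorder.sign_off())
E
```

```text
the job is handed in; nothing more can be done
None
```

The gate is over to the right, all four batteries from the magazine are in the right bin, nothing else looked moved in the last pictures, and the job is handed in; sign-off gave no verdict.

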